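Clamp the jar of nuts and twist its tight lid off

ROBOT

A 6-joint arm with a two-finger parallel gripper is mounted at the origin on a cart in front of the work surface, level with it; the furniture and walls round the work are solid. World frame = base frame: x ahead of the robot, y to its left, z up, the work surface at z = 0. Lengths are in mm, angles in rad, forces in N, time in s.
With the tool pointing down it reaches from about 400 to 825 mm from the base axis. Payload 7 kg.
Tool frame: the origin (TCP) lies at the very end of the fingers, on their centre line; the grasp point (between the pads) lies 19 mm behind it; z points along the fingers, y is the line along which they close (so a half turn about z gives the same grasp; the last joint's range is limited). The gripper opens to 88 mm and grips with 3 to 60 N. Pads are 19 mm wide; open, the fingers measure 130 mm over their backs; the gripper's body (78 mm by 193 mm) begins 47 mm behind the grasp point.
Start: joints at [-0.984, 0.359, 0.012, 0, -1.224, -0.288], TCP at [198.675, -645.076, 190.561] pointing down, gripper open.
Joint ranges: [-3.07, 3.07], [-1.43, 2.12], [-1.02, 1.25], [-3.03, 1.67], [-3.05, -0], [-3.03, 3.03]. Speed limits (rad/s): [2.39, 2.39, 3.01, 3.14, 3.14, 3.14].

INTERFACE

Orientations are given as a unit quaternion [x, y, z, w].
In Python, from plant import bot gives the robot as it stands. Calls block until the motion is done:
- bot.move_ptp(position, orientation): joint-space move of the TCP to a pose.
- bot.line_to(position, velocity=150, ori=None): straight line of the TCP; ori=None keeps the orientation; velocity is the mean speed in mm/s.
- bot.move_joints(angles): joint-space move.
- bot.move_gripper(opening, force=None): finger opening in mm; force is the grip in N (None keeps the last); returns when the fingers have stopped.
- bot.pause(seconds).
- bot.solve_ik(position, orientation): joint angles nearest the present ones, or None.
- bot.read_state(): the state.
- bot.camera(name): name is "scene" or "top" or "wrist"; returns the picture (400x640x3 uint8, red, green, blue); there is no depth.
- bot.get_calibration(name): a dict with "fx", "fy", "cx", "cy" (pixels), "view" (4x4, takes a point from world to camera coordinates); the wrist camera has in their place "T_tool_cam" (4x4, takes a point from camera to tool coordinates, whose origin is the TCP and whose axes are the flange's). Camera axes: x right, y up, looking along -z (the intrinsics and any distortion apply to the point x, -y, -z); pixel columns grow to the right and rows downward; lengths in mm; the calibration is good to about 2 mm. A picture is of the moment at which its call begins: read the wrist's pose just before it. get_calibration takes no time and is no camera call.
A pose or a line that the arm cannot do raises bot.Unreachable and nothing moves.
- bot.close_job(): hands the job in; it is judged then, once.
The state is a dict: "t": time; "joint_pos": joint angles; "qvel": joint speeds; "tau": joint torques, N m; "tcp_pos": TCP position; "eef_rot": TCP orientation; "contact_force": force on the tool from outside, world axes, zero at the start; "moment": the same for the moment, N m; "width": finger opening in mm; "finger_force": force on a finger pad.
Only numpy, scipy, OpenCV 4.12 (cv2) and the standard library are available. Lean on these libraries where they do the work, as an engineer would, in place of code of your own. Each camera call takes 0.05 s, during which the arm holds its last target. There are 200 camera calls.

TASK

Open the glass jar of nuts that stands loose in the jar clamp: pull the clamp's sprung handle out, away from the jar, until the jaws snap shut and hold the jar, and let go of it. Then twist the tight lid anticlockwise until its lugs let go, without dragging the jar round, and lift it straight up a few centimetres. Finish while still holding the lid there, level above the mouth of the standing jar, and leave the things lying about alone.

Things in the scene. Friction and masses are not known exactly. Their poses are not given: they have to be found in the camera images.
- jar_clamp: Jar clamp fixed to the table: wooden board 215x150 mm, 12 mm thick. Origin on the table under the jar's axis once the jaws are shut. +x runs along the board from the bail handle to the jar; board x -140 to +75 mm. Near V jaw (x -51 to -15 mm) is fixed, far V jaw slides; guide blocks at x -66, y +-38 and toggle housings at x -30, y +-65 mm. Jaws and blocks end 46 mm above the table.
- draw_bar (a joint): Travel of the draw bar (rods, far jaw, handle) along the clamp's -x, m. 0 = jaws open. Jaws bear on the jar at about 0.015, the jar being the stop (limit 0.022). Sprung over-centre toggles resist with about 15 N at 0, falling to none at 0.008; past that they draw the bar on by themselves and keep the jaws pressed on the jar with about 15 N. Let go before 0.008 it springs back.
- draw_grip (a point): Middle of the handle's crossbar: rubber sleeve 13 mm thick, 56 mm long, along the clamp's y, centre 66 mm above the table, at clamp x -113 mm when the bar is at 0; moves with the bar. Uprights 8 mm thick at y +-38 mm. Free all round and below: take it from above, one finger on its jar side and one on the other side, and pull along the clamp's -x.
- jar: Straight glass jar of nuts, 54 mm in diameter, body 68 mm tall, neck 41 mm wide up to 88.5 mm, 0.35 kg. Origin centre of its underside, on the board 12 mm above the table; z along its axis. At the start it stands loose, 3 to 8 mm from the clamp's origin towards +x, and would turn with the lid; the closing jaws slide it to within 2 mm of that origin. Three thread lugs on the neck.
- lid: Fluted metal lug lid, 56 mm in diameter, 18 mm tall, 55 g. Origin centre of its skirt's lower edge, 88 mm above the table when closed (flat top at 106 mm); z up. Stiff to turn (0.2 to 0.45 N m): a sprung liner pushes it up with about 20 N against the jar's lugs. The jar below is narrower than the lid, so fingers can reach down past its edge.
- lid_top (a point): Centre of the lid's top. Turned anticlockwise from above on the jar, the lid comes free after 36 to 52 degrees; 58 degrees is always right, and a stop blocks it somewhere beyond 65. It then springs up about 3 mm if it can and lifts straight off; the skirt clears the neck 12.5 mm above the closed height.
- jar_rim_mark (a point): Point (no visible mark) on the jar's outside, 27 mm from its axis along its own +x, 40 mm above its underside; shows how far the jar has been dragged round.
- tin_can: Bystander: empty ribbed tin, 69 mm wide, 95 mm tall, right of the clamp. Origin centre of its underside.
- big_nut: Bystander: rusty hex nut 34 mm wide, 16 mm tall, right of the clamp. Origin centre of its underside.
- flashlight: Bystander: black torch 148 mm long, 45 mm wide, lying left of the clamp. Origin centre of its underside.
- tape_roll: Bystander: grey roll of tape, 70 mm wide, 46 mm tall, far right of the clamp. Origin centre of its underside.
Things that resemble listed ones, but are neither listed nor needed, are in the scene too. There is more than one size of the lid; the job needs the middle-sized.

How it is judged:
By the outcome, as a careful person would: the job done as asked, in the order asked, and still so for the second after the job is handed in, while the arm keeps its last pose, push and grip.
It also fails if it takes over 42 s, if anything falls off the work surface, if the arm or the gripper's body presses on something with over 40 N, if the wrist force passes 120 N, or if a joint passes its speed limit or range.

## Working session

There is one attempt and no reset: what is moved stays moved. The work goes in short steps, each a Python script; the robot and the scene stay as the last script left them, time stands still between calls to the robot, and variables do not carry over. Pictures are saved under pics/ and viewed, at most 10 in all, crops included, and the job is handed in when it is done.

```bash
mkdir -p pics; ls; python3 - <<'E'
from plant import bot
import cv2,numpy as np
for n in("scene","top"):
    im=bot.camera(n); cv2.imwrite(f"pics/{n}0.png",im[...,::-1])
    c=bot.get_calibration(n); print({k:(np.round(v,3).tolist()) for k,v in c.items()})
print({k:np.round(v,3).tolist() for k,v in bot.get_calibration("wrist").items()})
print(bot.read_state())
E
```

```text
pics
{'fx': 454.164, 'fy': 454.164, 'cx': 326.427, 'cy': 200.23, 'view': [[0.706, -0.708, 0.011, -338.038], [0.298, 0.311, 0.903, -238.508], [-0.642, -0.634, 0.431, -846.251], [0.0, 0.0, 0.0, 1.0]]}
{'fx': 423.939, 'fy': 423.939, 'cx': 314.769, 'cy': 200.22, 'view': [[0.025, -1.0, -0.008, 45.476], [0.997, 0.025, 0.073, -526.168], [-0.073, -0.01, 0.997, -972.684], [0.0, 0.0, 0.0, 1.0]]}
{'fx': 323.834, 'fy': 323.834, 'cx': 313.095, 'cy': 194.13, 'T_tool_cam': [[-0.001, 0.951, 0.31, 85.254], [1.0, 0.001, 0.001, 0.335], [0.0, 0.31, -0.951, -194.065], [0.0, 0.0, 0.0, 1.0]]}
{'t': 0.1, 'joint_pos': array([-9.83888605e-01,  3.59313789e-01,  1.11380901e-02, -3.14273271e-04,
       -1.22409720e+00, -2.88104672e-01]), 'qvel': array([-0.0005843 , -0.00171244,  0.00202723,  0.00120066, -0.00178645,
       -0.000387  ]), 'tau': array([-3.05859510e-03, -5.84162199e+01,  2.93750721e+01,  7.01524571e+00,
        1.02184087e-02, -7.04745207e-05]), 'tcp_pos': array([ 198.52927703, -644.62189359,  189.71094423]), 'eef_rot': array([-1.48793401e-01,  9.88868018e-01,  7.31344776e-04, -1.78966753e-04]), 'contact_force': array([-0.11740761,  0.48071218,  0.07932577]), 'moment': array([-0.0382588 , -0.06985394, -0.05119054]), 'finger_force': 0.0, 'width': 87.54437094056965}
```

View pics/scene0.png

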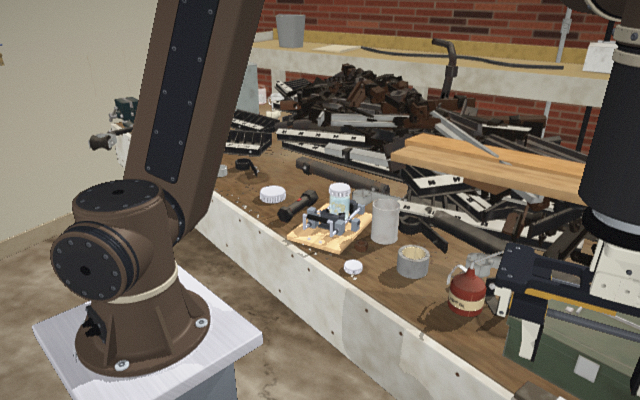

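View pics/top0.png

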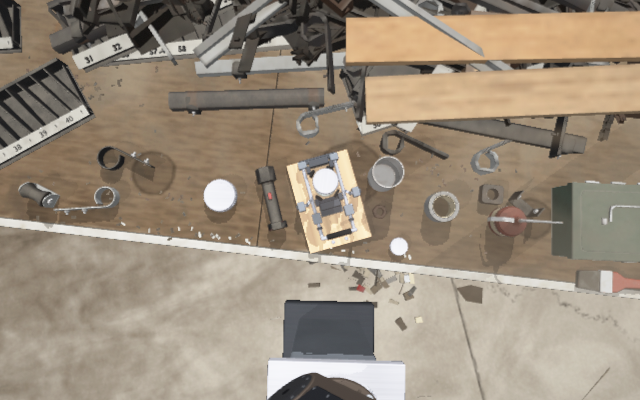

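The scene view shows the clamp with the jar at about (340,200), and the left and right parts of the bench clear. In the top view the jar's white lid is at (326,181), the black crossbar at about (341,234), and the other two lids (large and small) at (220,196) and (399,246).

```bash
cat > h.py <<'E'
from plant import bot
import cv2,numpy as np
from scipy.spatial.transform import Rotation as R
def quat(th): # tool x axis at world angle th, pointing down
    return [np.cos(th/2),np.sin(th/2),0,0]
def cam(n,st=None):
    c=bot.get_calibration(n)
    if n=="wrist":
        T=np.eye(4);T[:3,:3]=R.from_quat(st["eef_rot"]).as_matrix();T[:3,3]=st["tcp_pos"]
        M=T@c["T_tool_cam"]
    else: M=np.linalg.inv(c["view"])
    return c,M
def ray(cm,u,v):
    c,M=cm; d=M[:3,:3]@np.array([(u-c["cx"])/c["fx"],-(v-c["cy"])/c["fy"],-1]); return M[:3,3],d/np.linalg.norm(d)
def onz(cm,u,v,z):
    o,d=ray(cm,u,v); return o+d*(z-o[2])/d[2]
def tri(*rs): # least-squares meeting point of rays, residuals
    P=[np.eye(3)-np.outer(d,d) for o,d in rs]
    x=np.linalg.solve(sum(P),sum(p@o for p,(o,d) in zip(P,rs))); return x,[np.linalg.norm(p@(x-o)) for p,(o,d) in zip(P,rs)]
def snap(name):
    st=bot.read_state(); im=bot.camera("wrist"); cv2.imwrite(f"pics/{name}.png",im[...,::-1]); np.savez(f"pics/{name}.npz",eef_rot=st["eef_rot"],tcp_pos=st["tcp_pos"]); return st
E
python3 - <<'E'
from h import *
print([k for k in bot.get_calibration("wrist")],[k for k in bot.get_calibration("top")])
c=cam("top"); L=onz(c,326,181,106); H=onz(c,341,234,66); print(L,H)
u=(L-H)[:2]; th=np.arctan2(u[1],u[0]); print(th)
print(tri(ray(c,326,181),ray(cam("scene"),340,187)))
# camera: tool x pointing back toward the robot or away; try options
m=(L+H)/2
for a in (th+np.pi,th,th+np.pi/2,th-np.pi/2):
  x=np.array([np.cos(a),np.sin(a),0])
  for z in (180,220):
    # optical axis meets height 85 at tool offset
    C,M=None,None
    zc=z+194; off=85-(zc-85)*0.31/0.951
    p=m-x*off; p[2]=z
    print(round(a,2),z,np.round(p),bot.solve_ik(p,quat(a)))
E
```

```text
['fx', 'fy', 'cx', 'cy', 'T_tool_cam'] ['fx', 'fy', 'cx', 'cy', 'view']
[560.41294826  34.73243301 106.        ] [447.87611699  -1.86354655  66.        ]
0.3144047617706238
(array([560.860037  ,  34.35169904, 105.43594685]), [np.float64(0.5293145817262489), np.float64(0.5293145817263564)])
3.46 180 [495.  14. 180.] [ 0.42482322  0.06840355 -0.38952185  0.         -1.11287092 -1.68121479]
3.46 220 [483.  10. 220.] [ 0.42806157  0.01765001 -0.34916007  0.         -1.20398624 -1.68445313]
0.31 180 [513.  19. 180.] [ 0.42055781  0.09904131 -0.355181    0.         -1.11657402  1.46464328]
0.31 220 [525.  23. 220.] [ 0.41773443  0.09300771 -0.26801693  0.         -1.20977168  1.46746665]
1.89 180 [501.  25. 180.] [ 0.44230062  0.07947315 -0.37726959  0.         -1.11405359  3.0136968 ]
1.89 220 [497.  38. 220.] [ 0.47023582  0.04549761 -0.32009071  0.         -1.20520801  2.9857616 ]
-1.26 180 [507.   8. 180.] [ 0.40306941  0.08834071 -0.36732776  0.         -1.11512785 -0.08866464]
-1.26 220 [511.  -5. 220.] [ 0.37549374  0.06727774 -0.29660559  0.         -1.206913   -0.06108898]
```

```bash
python3 - <<'E'
from h import *
a=-1.26; x=np.array([np.cos(a),np.sin(a),0]); m=np.array([504,16,0.])
bot.move_ptp(list(m-x*10+[0,0,230]),quat(a)); snap("w1")
bot.line_to(list(m-x*60+[0,0,230])); snap("w2")
a=cv2.imread("pics/w1.png");b=cv2.imread("pics/w2.png")
cv2.imwrite("pics/w12.png",cv2.resize(np.vstack([a,b]),(750,600*750//750*1) ) if 0 else a)
print(bot.read_state()["t"],bot.read_state()["tcp_pos"])
E
```

```text
3.2917 [485.72914737  72.88577942 229.99838453]
```

View pics/w1.png

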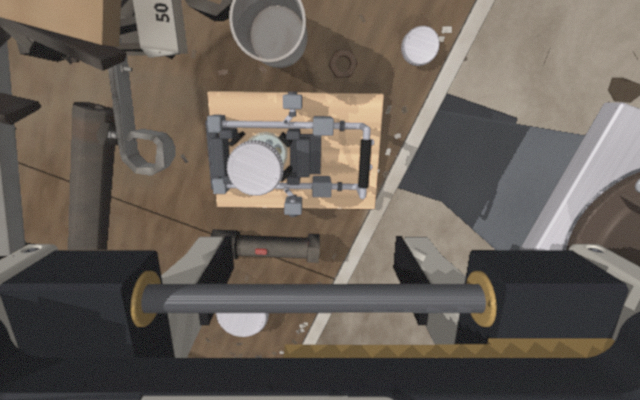

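View pics/w2.png

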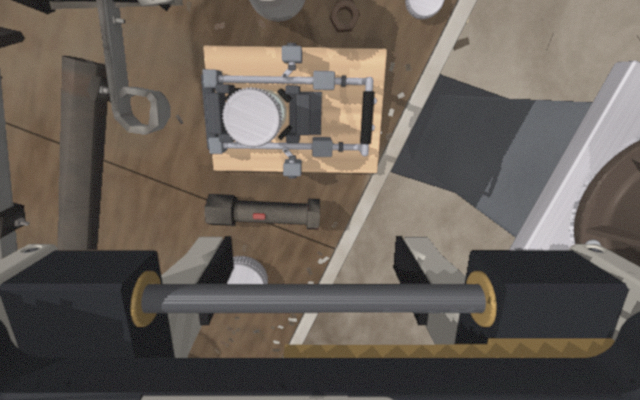

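w1 and w2 show the clamp nearly square to the wrist view: lid top at (256,167) and (252,118), and the black sleeve at (364,163) and (367,117). The fingers are clear of everything.

```bash
python3 - <<'E'
from h import *
S={};Ld={}
for n,(lx,ly),(sx,sy) in(("w1",(256,167),(364,163)),("w2",(252,118),(367,117))):
    im=cv2.imread(f"pics/{n}.png"); st=np.load(f"pics/{n}.npz"); c=cam("wrist",st)
    hsv=cv2.cvtColor(im,cv2.COLOR_BGR2HSV); g=im.max(2)
    # sleeve
    m=np.zeros(g.shape,np.uint8); m[sy-36:sy+36,sx-13:sx+13]=(g[sy-36:sy+36,sx-13:sx+13]<45)
    k,lab,stt,cen=cv2.connectedComponentsWithStats(m); i=1+stt[1:,4].argmax()
    r=cv2.minAreaRect(np.argwhere(lab==i)[:,::-1].astype(np.float32)); print(n,"sleeve",stt[i],r)
    S[n]=(c,r)
    # lid top: bright, low saturation
    m=np.zeros(g.shape,np.uint8); m[ly-34:ly+34,lx-34:lx+34]=((g>150)&(hsv[...,1]<50))[ly-34:ly+34,lx-34:lx+34]
    m=cv2.morphologyEx(m,cv2.MORPH_OPEN,np.ones((7,7)))
    k,lab,stt,cen=cv2.connectedComponentsWithStats(m); i=1+stt[1:,4].argmax()
    cn=max(cv2.findContours((lab==i).astype(np.uint8),0,1)[0],key=cv2.contourArea)
    e=cv2.fitEllipse(cv2.convexHull(cn)); print("lid",stt[i],e); Ld[n]=(c,e[0])
    # board
    w=((hsv[...,0]>8)&(hsv[...,0]<25)&(hsv[...,1]>60)&(g>150)).astype(np.uint8); w[:40]=0; w[220:]=0; w[:,:195]=0; w[:,400:]=0
    w=cv2.morphologyEx(w,cv2.MORPH_OPEN,np.ones((3,3)))
    r=cv2.minAreaRect(np.argwhere(w)[:,::-1].astype(np.float32)); P=np.array([onz(c,*p,12)[:2] for p in cv2.boxPoints(r)])
    d=[P[(i+1)%4]-P[i] for i in range(4)]; print("board",P.mean(0),[(round(np.linalg.norm(v),1),round(np.degrees(np.arctan2(v[1],v[0])),1)) for v in d])
x,res=tri(*[ray(c,*r[0]) for c,r in S.values()]); print("sleeve",x,res)
l,res=tri(*[ray(c,*p) for c,p in Ld.values()]); print("lid",l,res)
for n in S:
    c,r=S[n]; print(onz(c,*r[0],66),onz(Ld[n][0],*Ld[n][1],106))
    P=np.array([onz(c,*p,66)[:2] for p in cv2.boxPoints(r)]); d=[P[(i+1)%4]-P[i] for i in range(2)]; print([(np.linalg.norm(v),np.degrees(np.arctan2(v[1],v[0]))) for v in d])
v=(l-x)[:2]; print(np.degrees(np.arctan2(v[1],v[0])),np.linalg.norm(v))
E
```

```text
w1 sleeve [360 141  10  46 165] ((364.4747619628906, 163.40467834472656), (7.734908103942871, 45.28664016723633), 3.5763344764709473)
lid [ 228  143   52   53 2242] ((253.0728302001953, 168.98196411132812), (51.30979537963867, 56.38200378417969), 128.04457092285156)
board [524.21391092  26.46094917] [(np.float64(150.3), np.float64(-78.8)), (np.float64(212.3), np.float64(-163.0)), (np.float64(150.3), np.float64(110.8)), (np.float64(237.4), np.float64(16.9))]
w2 sleeve [361  92  12  51 228] ((366.76605224609375, 116.9085922241211), (8.532179832458496, 50.45436477661133), 4.23639440536499)
lid [ 224   89   55   60 2609] ((250.94578552246094, 119.02513122558594), (54.240238189697266, 63.24953842163086), 164.74037170410156)
board [524.95426331  26.98586465] [(np.float64(150.3), np.float64(-79.3)), (np.float64(213.3), np.float64(-163.1)), (np.float64(150.2), np.float64(110.8)), (np.float64(239.5), np.float64(16.8))]
sleeve [447.38198478   2.58452581  70.51432213] [np.float64(0.07584890210975151), np.float64(0.07584890210976422)]
lid [560.89827106  38.99000924  95.87463572] [np.float64(0.32536079007908847), np.float64(0.3253607900791066)]
[446.30075058   3.30472602  66.        ] [560.12959901  36.18144799 106.        ]
[(np.float64(52.02023421357092), np.float64(-73.21999959190883)), (np.float64(8.564277854403924), np.float64(-165.88011820738316))]
[446.64553931   2.73213646  66.        ] [559.05017596  37.46771423 106.        ]
[(np.float64(53.01890073633211), np.float64(-73.8493618613366)), (np.float64(9.029669409548566), np.float64(-166.23421838722305))]
17.781416704114488 119.2111843529282
```

```bash
python3 - <<'E'
from h import *
th=np.radians(16.8); a=th-np.pi/2; ux=np.array([np.cos(th),np.sin(th),0])
p=np.array([446.7,2.9,50.])
bot.move_ptp(list(p+[0,0,70]),quat(a)); bot.move_gripper(44,30)
bot.line_to(list(p),100)
s=bot.read_state(); print(s["t"],s["contact_force"],s["tcp_pos"])
bot.move_gripper(0,40)
s=bot.read_state(); print(s["width"],s["finger_force"],s["contact_force"])
for d in (4,8,11,13.5):
    bot.line_to(list(p-ux*d),40); s=bot.read_state(); print(d,np.round(s["contact_force"],1),s["width"],np.round(s["tcp_pos"],1))
bot.move_gripper(44); s=bot.read_state(); print(s["t"],np.round(s["contact_force"],1),s["width"])
bot.line_to(list(p-ux*13.5+[0,0,90]),150)
m=np.array([504,18,0.]); x=np.array([np.cos(a),np.sin(a),0])
bot.move_ptp(list(m+ux*20-x*55+[0,0,200]),quat(a)); snap("w3"); print(bot.read_state()["t"])
bot.line_to(list(m+ux*20-x*15+[0,0,200])); snap("w4")
E
```

```text
5.6417 [-0.37054428 -0.35459956  0.69436907] [447.11358532   3.01592249  50.38474266]
0.3392334377538863 0.0 [0.80395361 0.24499759 0.45628223]
4 [ 0.8  0.9 -0.6] 0.1797634043903792 [442.5   1.6  50. ]
8 [ 0.2 -0.2  0.3] 0.39521418084918714 [438.8   0.5  50. ]
11 [ 0.2  0.3 -0.7] 0.35445281888898217 [ 4.36e+02 -4.00e-01  5.00e+01]
13.5 [-0.7  0.2 -0.2] 0.14999053407624885 [433.6  -1.1  50. ]
8.425 [-0.5  0.1 -0.3] 43.86219943006894
9.7833
```

View pics/w3.png

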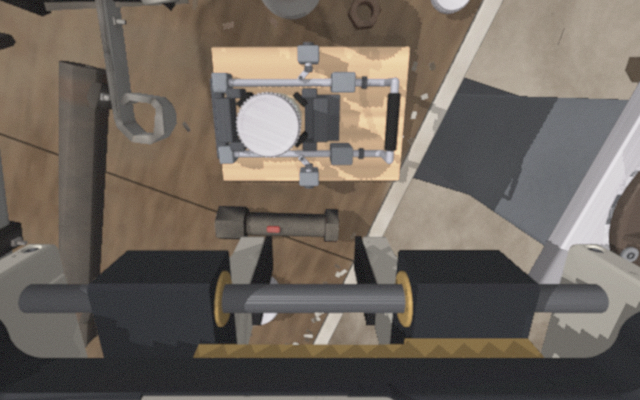

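View pics/w4.png

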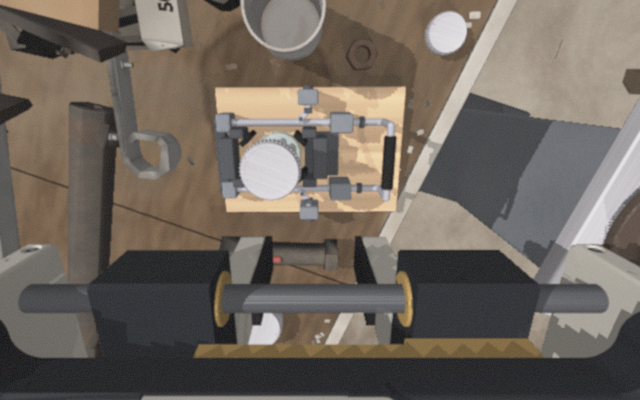

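The bar did not move. Both views show the sleeve still at the open position (w3 (392,122), w4 (388,163)), and the fingers closed to 0.3 mm on nothing. Fingertip size in the pictures suggests the tips end higher than the stated TCP, so I'll go back down and look there.

```bash
python3 - <<'E'
from h import *
th=np.radians(16.8); a=th-np.pi/2
p=np.array([446.7,2.9,50.])
bot.move_ptp(list(p+[0,0,70]),quat(a)); bot.line_to(list(p),100)
s=snap("w5"); print(s["tcp_pos"],s["t"])
im=bot.camera("scene")[...,::-1]; cv2.imwrite("pics/s5.png",im)
w=cv2.imread("pics/w5.png"); 
c=cv2.resize(im[150:280,260:440],None,fx=3,fy=3)
cv2.imwrite("pics/c5.png",np.hstack([cv2.resize(w,(400,250)),cv2.resize(c[:390,:],(400,250))]) if 0 else c)
cs=bot.get_calibration("scene")
for q in (p,[446.7,2.9,66],[446.7,2.9,85]):
    v=(cs["view"]@np.r_[q,1]); print(cs["cx"]-cs["fx"]*v[0]/v[2],cs["cy"]+cs["fy"]*v[1]/v[2])
E
```

```text
[447.33977586   3.14818453  50.46253957] 11.625
316.588088734416 224.45936405629175
316.5984868503647 218.683901554653
316.61100400413335 211.73145434450936
```

View pics/w5.png

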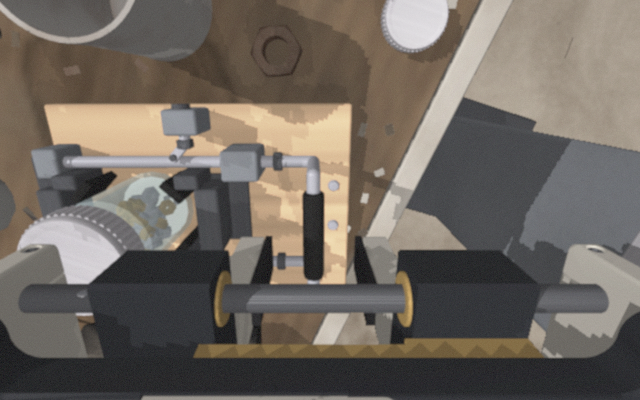

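View pics/c5.png

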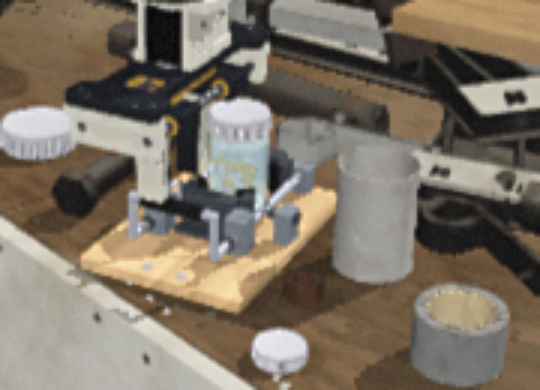

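w5 shows the sleeve centred between the fingers at column 313, row ~236. The scene crop c5 shows the near finger's tip at crop (150,206), which is scene pixel (310,219), only level with the crossbar. I'll work out its height.

```bash
python3 - <<'E'
from h import *
th=np.radians(16.8); ux=np.array([np.cos(th),np.sin(th),0]); uy=np.array([-ux[1],ux[0],0])
p=np.array([447,3,0.])
cs,_=C=cam("scene")
def pr(q):
    v=cs["view"]@np.r_[q,1]; return np.round([cs["cx"]-cs["fx"]*v[0]/v[2],cs["cy"]-cs["fy"]*v[1]/v[2]],1)
print("sleeve ends",pr(p+uy*28+[0,0,66]),pr(p-uy*28+[0,0,66]))
for z in (50,70,85,95):
    print(z,[((pr(p+ux*d+uy*w+[0,0,z])-[260,150])*3).tolist() for d in(-43,-22) for w in(9.5,-9.5)])
# wrist camera: project the tip corners at several tool depths
c=bot.get_calibration("wrist"); Ti=np.linalg.inv(c["T_tool_cam"])
for z in (0,-20,-35,-45):
    for y in (-22,22):
        v=Ti@[9.5,y,z,1]; print(z,y,c["cx"]-c["fx"]*v[0]/v[2],c["cy"]+c["fy"]*v[1]/v[2])
E
```

```text
sleeve ends [306.7 184.4] [326.8 179.2]
50 [[133.19999999999993, 58.5], [153.90000000000003, 52.5], [146.40000000000003, 69.59999999999997], [166.80000000000007, 63.900000000000034]]
70 [[132.90000000000003, 80.40000000000003], [153.59999999999997, 75.0], [146.09999999999997, 91.5], [166.80000000000007, 85.79999999999998]]
85 [[132.59999999999997, 97.5], [153.59999999999997, 91.79999999999998], [146.09999999999997, 108.0], [166.80000000000007, 102.59999999999997]]
95 [[132.59999999999997, 108.59999999999997], [153.59999999999997, 103.20000000000002], [146.09999999999997, 119.40000000000003], [166.80000000000007, 114.0]]
0 -22 277.7698938590125 211.25987758249818
0 22 346.3738455856329 211.1775235982755
-20 -22 274.22985379551847 223.62729184341885
-20 22 349.74756611705504 223.53598576422075
-35 -22 271.0682798782054 234.67250422820194
-35 22 352.76057417817816 234.5731021413093
-45 -22 268.6567729185505 243.09729745884965
-45 22 355.05874427200547 242.99165604669162
```

My row sign was flipped in that print, so mirror it: crop y becomes about 301 − y. Corrected, the tip at crop y≈206 is at z≈85, and the wrist view also fits a tip about 36 mm short of the reported TCP (carriage blocks too). So the fingers really end ~36 mm behind the reported TCP, and I'll apply that as an offset.

```bash
echo "DZ=36 # real fingertips end this far behind the reported TCP" >> h.py; python3 - <<'E'
from h import *
th=np.radians(16.8); a=th-np.pi/2; ux=np.array([np.cos(th),np.sin(th),0])
p=np.array([446.7,2.9,53.-DZ])
bot.line_to(list(p),60)
s=bot.read_state(); print(s["t"],s["contact_force"],s["tcp_pos"])
bot.move_gripper(0,40)
s=bot.read_state(); print(s["width"],s["finger_force"],s["contact_force"])
if s["width"]>8:
  for d in (4,8,11,13.5):
    bot.line_to(list(p-ux*d),40); s=bot.read_state(); print(d,np.round(s["contact_force"],1),s["width"],np.round(s["tcp_pos"],1))
  bot.move_gripper(44); s=bot.read_state(); print(s["t"],np.round(s["contact_force"],1),s["width"])
  q=p-ux*13.5
  bot.line_to([q[0],q[1],120],150)
  m=np.array([504,18,0.]); x=np.array([np.cos(a),np.sin(a),0])
  bot.move_ptp(list(m+ux*20-x*55+[0,0,200]),quat(a)); snap("w6")
  print(bot.read_state()["t"])
E
```

```text
12.425 [-0.15364341 -0.88225128  0.07832044] [446.81231941   2.88719665  16.97460037]
12.111932680918631 39.997496008872986 [ 2.91418019  0.51590305 -1.93059758]
4 [ 12.   -1.3 -13.1] 11.7380850139957 [445.7   2.7  17.3]
8 [-1.3  0.4  5. ] 11.629837496292339 [438.8   0.5  17.1]
11 [-8.   1.2 12.9] 11.901843290676638 [433.9  -1.   17. ]
13.5 [-0.1  0.5  5.1] 11.734694100566283 [433.5  -1.1  17.1]
14.8167 [ 0.2 -0.3 -0.1] 43.71931731719363
16.2917
```

```bash
python3 - <<'E'
from h import *
th=np.radians(16.8); ux=np.array([np.cos(th),np.sin(th),0]); 
def lid(im,x0,y0,r,rr):
    g=cv2.cvtColor(im[y0-r:y0+r,x0-r:x0+r],cv2.COLOR_BGR2GRAY); g=cv2.GaussianBlur(cv2.resize(g,None,fx=4,fy=4,interpolation=cv2.INTER_CUBIC),(0,0),3)
    c=cv2.HoughCircles(g,cv2.HOUGH_GRADIENT,1,400,param1=80,param2=15,minRadius=rr[0]*4,maxRadius=rr[1]*4)
    c=c[0,0]/4; return c[0]+x0-r,c[1]+y0-r,c[2]
def sleeve(im,sx,sy):
    g=im.max(2); m=np.zeros(g.shape,np.uint8); m[sy-40:sy+40,sx-13:sx+17]=(g[sy-40:sy+40,sx-13:sx+17]<45)
    k,lab,s,cen=cv2.connectedComponentsWithStats(m); i=1+s[1:,4].argmax(); return cv2.minAreaRect(np.argwhere(lab==i)[:,::-1].astype(np.float32))
bot.line_to(list(np.array([504,18,200.])+ux*20-15*np.array([ux[1],-ux[0],0])),120); snap("w7")
D={}
for n,l,s in(("w3",(268,124),(392,122)),("w6",(264,124),(405,122)),("w4",(270,169),(388,163)),("w7",(266,169),(401,163))):
    im=cv2.imread(f"pics/{n}.png"); c=cam("wrist",np.load(f"pics/{n}.npz"))
    L=lid(im,*l,46,(26,37)); S=sleeve(im,*s); D[n]=(c,L,S)
    print(n,np.round(L,1),np.round(S[0],1),np.round(S[1],1),onz(c,*L[:2],106).round(1),onz(c,*S[0],66).round(1))
for a,b in(("w3","w4"),("w6","w7")):
    print(*tri(*[ray(D[n][0],*D[n][1][:2]) for n in(a,b)]),*tri(*[ray(D[n][0],*D[n][2][0]) for n in(a,b)]))
im=bot.camera("top")[...,::-1]; cv2.imwrite("pics/t7.png",im)
print(bot.read_state()["t"])
v=np.vstack([cv2.imread("pics/w6.png")[20:210,180:440],cv2.imread("pics/w7.png")[60:250,180:440]])
cv2.imwrite("pics/v67.png",cv2.resize(v,None,fx=1.5,fy=1.5))
E
```

```text
w3 [265.4 126.6  32.6] [394.8 125. ] [ 3.  46.2] [560.9  37.9 106. ] [442.6   5.2  66. ]
w6 [271.9 124.4  31.7] [408.5 139.5] [19.  3.] [555.9  34.3 106. ] [424.   14.6  66. ]
w4 [268.9 172.6  29.2] [389.5 178. ] [12.  3.] [559.3  37.6 106. ] [439.3  18.5  66. ]
w7 [272.9 173.4  29.5] [404.7 172.9] [ 3.5 22.2] [555.9  37.8 106. ] [426.3   9.3  66. ]
[560.00505434  37.41493456 107.59484559] [np.float64(0.8067591205883076), np.float64(0.806759120588439)] [464.74296071   2.94525883 147.4471768 ] [np.float64(0.06545514153722454), np.float64(0.06545514153716271)]
[554.42668073  31.49539152 128.01254826] [np.float64(0.42280241804536206), np.float64(0.42280241804515023)] [407.27078886  17.68569471  13.52064788] [np.float64(0.4389279634920273), np.float64(0.438927963491867)]
16.875
```

View pics/v67.png

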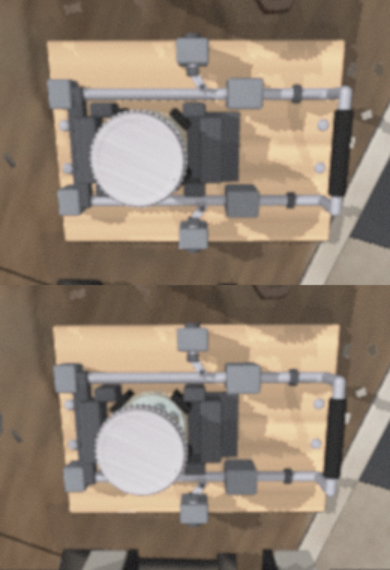

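The crop shows the jaws shut on the jar: the far jaw is against it and the sleeve has shifted out to the right. The lid is centred at w6 (272,124) and w7 (273,171), which puts it at about (555.7,35.7), matching the clamp origin. Now I grip and twist the lid.

```bash
python3 - <<'E'
from h import *
th=np.radians(16.8); a0=th-np.pi/2-np.radians(29)
p=np.array([555.7,35.7,83.-DZ])
bot.move_gripper(84,60)
bot.move_ptp([p[0],p[1],120],quat(a0)); bot.line_to(list(p),80)
s=bot.read_state(); print(s["t"],np.round(s["contact_force"],1),s["tcp_pos"])
bot.move_gripper(40,60); bot.pause(.2)
s=bot.read_state(); print(s["t"],s["width"],s["finger_force"],np.round(s["contact_force"],1),np.round(s["moment"],2),s["tcp_pos"])
E
```

```text
19.3083 [ 0.3  0.  -0.8] [556.12278072  35.83587822  47.51322295]
20.1 55.35273234843111 60.000458685681224 [ 2.3 -1.4  2. ] [-0.39 -0.72  0.07] [556.17298988  35.74359313  47.26655515]
```

```bash
python3 - <<'E'
from h import *
a0=np.radians(16.8)-np.pi/2-np.radians(29); p=[555.7,35.7,83.-DZ]
q0=np.array(bot.solve_ik(p,quat(a0))); q1=np.array(bot.solve_ik(p,quat(a0+np.radians(59)))); print(q1-q0)
for k in range(1,8):
    bot.move_joints(list(q0+(q1-q0)*k/7)); s=bot.read_state()
    print(round(s["t"],2),round(59*k/7,1),round(s["width"],2),np.round(s["contact_force"],1),np.round(s["moment"],2),np.round(s["tcp_pos"],1))
E
```

```text
[0.00000000e+00 0.00000000e+00 0.00000000e+00 0.00000000e+00
 4.44089210e-16 1.02974426e+00]
20.37 8.4 54.89 [2.3 0.6 3.3] [-0.1  -0.47  0.41] [556.   35.8  47.3]
20.63 16.9 55.64 [ 0.9 -0.8  4.2] [ 0.03 -0.3   0.39] [555.9  35.8  47.2]
20.9 25.3 55.31 [1.3 0.7 5. ] [ 0.17 -0.12  0.39] [555.9  35.9  47.3]
21.17 33.7 55.24 [ 1.  -0.2  5.8] [ 0.19 -0.05  0.35] [555.9  35.8  47.3]
21.43 42.1 55.36 [-1.1  0.7  9.8] [0.16 0.46 0.23] [556.   35.8  47.8]
21.7 50.6 55.38 [-2.   0.3 17.6] [-0.1   1.2   0.07] [556.5  35.8  48.7]
21.97 59.0 55.66 [-2.1 -0.1 17.1] [-0.14  0.88  0.14] [557.   35.9  49. ]
```

The moment dropped and the lid now pushes up with ~17 N, so the lugs have let go. Now the lift.

```bash
python3 - <<'E'
from h import *
p=[555.7,35.7,83.-DZ]
for d,v in((3,20),(8,20),(38,60)):
    bot.line_to([p[0],p[1],p[2]+d],v); s=bot.read_state()
    print(round(s["t"],2),round(s["width"],2),s["finger_force"],np.round(s["contact_force"],1),np.round(s["moment"],2),np.round(s["tcp_pos"],1),np.round(s["eef_rot"],4))
bot.pause(.3)
s=snap("w8"); im=bot.camera("scene")[...,::-1]; t=bot.camera("top")[...,::-1]
v=np.hstack([cv2.resize(im[130:260,270:430],(400,325)),cv2.resize(t[130:270,250:422],(400,325))])
cv2.imwrite("pics/c8.png",np.vstack([v,cv2.resize(cv2.imread("pics/w8.png")[60:260,150:470],(432,270)) if 0 else cv2.copyMakeBorder(cv2.resize(cv2.imread("pics/w8.png"),(432,270)),0,0,0,368,0)]))
print(bot.read_state()["t"])
E
```

```text
22.27 55.54 60.001640380360186 [1.7 0.1 5.5] [-0.06 -0.61 -0.09] [556.   35.8  50.1] [ 9.290e-01 -3.702e-01  3.000e-04 -2.000e-04]
22.67 55.15 59.99963949434459 [ 2.6  0.6 -0.3] [-0.24 -0.63 -0.05] [555.3  35.6  54.7] [ 9.297e-01 -3.684e-01 -3.000e-04  3.000e-04]
23.32 55.11 59.99968292657286 [ 0.  -0.4 -0.6] [-0.05  0.18 -0.01] [555.5  35.7  85.1] [ 9.298e-01 -3.682e-01  0.000e+00 -2.000e-04]
23.7667
```

View pics/c8.png

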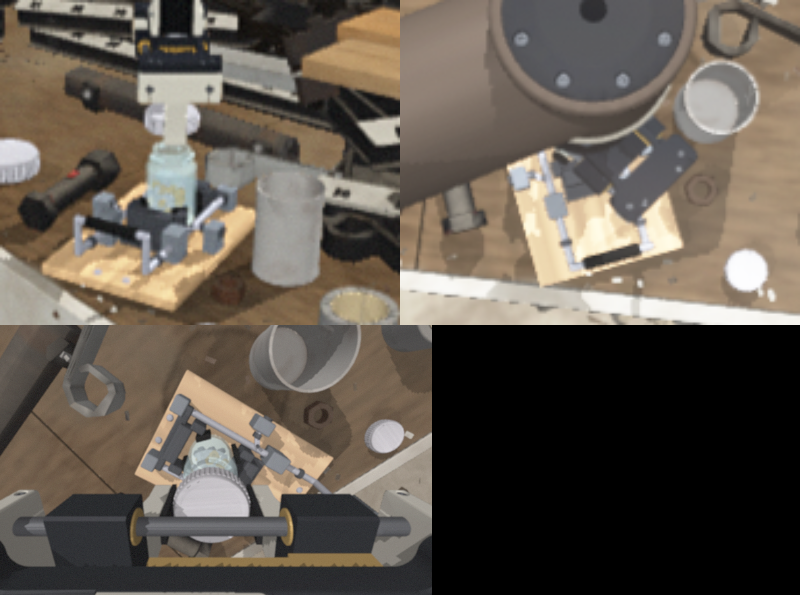

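In the scene part of c8 the lid at (172,118) is held level and clear above the open jar at (173,180), which is still standing in the closed jaws. The bystanders haven't moved, so I'm handing in.

```bash
python3 -c "
from plant import bot
print(bot.close_job())"
```

```text
the job is handed in; nothing more can be done
None
```

The jaws are shut on the jar, and the lid was twisted off and is held level 38 mm above its closed height, over the standing jar; the job was handed in at about 24 s, after a first grab at the handle that closed on nothing because the fingers end about 36 mm short of the reported TCP.

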